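# Find which lid belongs to which tea jar and screw both home

## Robot

A 6-joint arm with a two-finger parallel gripper is mounted at the origin on the work surface. World frame = base frame: x ahead of the robot, y to its left, z up, the work surface at z = 0. Lengths are in mm, angles in rad, forces in N, time in s.
With the tool pointing down it reaches from about 400 to 925 mm from the base axis. Payload 12.5 kg.
Tool frame: the origin (TCP) lies at the centre of the arm's flange, where the gripper is bolted on; the fingertips stand 190 mm ahead of it and the grasp point (between the pads) lies 171 mm ahead of it; z points along the fingers, y is the line along which they close (so a half turn about z gives the same grasp; the last joint's range is limited). The gripper opens to 95 mm and grips with 3 to 60 N. Pads are 20 mm wide; open, the fingers measure 119 mm over their backs; the gripper's body (75 mm by 180 mm) begins 59 mm behind the grasp point.
Start: joints at [-1.231, 0.491, 1.559, -0, 1.092, -0.106], TCP at [269.506, -563.907, 404.761] pointing down, gripper open.
Joint ranges: [-3.1, 3.1], [-0.84, 2.19], [0.05, 2.79], [-1.13, 4.28], [0.06, 2.93], [-2.69, 2.69]. Speed limits (rad/s): [2.22, 2.22, 2.79, 3.14, 3.14, 3.14].

## Interface

Orientations are given as [roll, pitch, yaw] about the fixed x, y, z axes, in that order (R = Rz(yaw) Ry(pitch) Rx(roll)).
In Python, from cell import env, read_camera, search_frame, cut_out gives the robot as it stands. The module is installed in compiled form; this text tells all that it offers.
- The arm moves only by the tool move_arm, never from a script. Its argument "commands" is a list of rows, each a list of 3 entries, a list of its own where there are three numbers: the shift along the world's x, y, z normalised to -1 to 1, where 1 is 0.03 m, then the turn about the world's z normalised to -1 to 1, where 1 is 0.08 rad, then the opening, from -1 (shut) to 1 (fully open), so that 0 is half open. A call has 1 to 20 rows; each row shifts and turns the commanded pose from where the row before left it; what a row does not reach is not made up. A row lasts 1/12 s, in which the tool goes at most 41.7 mm and 7.16 degrees, less where a joint would pass 70% of its speed; a pose out of reach is approached as far as the arm can. A call with a number of a shift or a turn outside -1 to 1 is refused whole. A call with a gripper value outside its range is refused whole. The fingers move at their own pace and stop on an object; the grip force is fixed at half the most. Time passes only in rows, so rows that do not move let the fingers close. It gives the time, the measured TCP pose, the force, the opening and the grip force at its end, in the units of the state.
- env.state(): the state, without advancing time (a new reading comes with each control period).
- read_camera(name): name is "side" or "top" or "wrist"; returns a dict with "image" (384x512x3 uint8, red, green, blue), "fx", "fy", "cx", "cy" (pixels), "rvec" (rotation vector, rad) and "tvec" (3), from world to camera coordinates, as OpenCV has them. Camera axes: x right, y down, z forward; pixel columns grow to the right and rows downward; lengths in mm; the calibration is good to about 2 mm. A picture is of the moment at which its call begins. There is no depth.
- env.job_done(): hands the job in; it is judged then, once.
Trained networks look in a picture, given as the dict that the camera call returned (one of the last four; its "shot" number tells which), for a name from the list of things; names that differ only in an ending like _2 or _b are one class to them, and where a whole thing is asked for, a point or a joint stands for the part that bears it (a point fixed in the world has none). Each returns a list of dicts, best first, with "confidence" (0 to 1); they miss things now and then, are a little off and sometimes report something else, mostly with a low value. They report only what shows in the picture. A call takes as long as a camera call. They do not tell look-alikes from the thing itself.
- search_frame(thing, picture): "at" ([column, row] in pixels, amid what is visible of it).
- cut_out(thing, picture): "region" (384x512 bool, what is visible of it) and "at" ([column, row] in pixels, amid what is visible of it).
The state is a dict: "t": time; "joints": joint angles; "qvel": joint speeds; "tau": joint torques, N m; "eef_pos": TCP position; "tcp_rot": TCP orientation; "ft_force": force on the tool from outside, world axes, zero at the start; "moment": the same for the moment, N m; "opening": opening from 0.0 (shut) to 1.0 (fully open); "grip_force": force on a finger pad.
Only numpy, scipy, OpenCV 4.12 (cv2) and the standard library are available. Lean on these libraries where they do the work, as an engineer would, in place of code of your own. Each camera call takes 0.05 s, during which the arm holds its last target. There are 200 camera calls.

## Task

The two square tea jars in the bamboo caddy stand open. Their two steel lids look alike from outside but have different threads: find out by trying which lid belongs to which jar (the right one drops into the thread as it is turned, the wrong one only spins on top), and screw each lid clockwise onto its own jar until it is fully home, then let go. Leave the sugar bowl and the glass cups where they are.

Things in the scene. Friction and masses are not known exactly. Their poses are not given: they have to be found in the camera images.
- caddy: bamboo caddy screwed to the worktop, 86 x 236 mm; origin under its centre, z up, y along its length. Two square glass jars (62 mm wide, shoulder 78 mm up) stand 58 mm either side of its centre, held so that they cannot turn; tea-bag envelopes 70 mm high between them. One jar has a 6-start thread (drops 30 mm a turn), one a 9-start (45 mm a turn); which is which and where threads start varies.
- jar_1_rim (a point): jar at the +y end of the caddy: centre of its open mouth, level with the rim, 99 mm above the worktop and 21 mm above the jar's shoulder. Round glass neck 37 mm in diameter, 46 mm over its thread ridges, which run down clockwise seen from above; between the level tops of the ridges are gaps, one before each thread start. z up.
- jar_2_rim (a point): jar at the -y end of the caddy: centre of its open mouth; outwardly the same as jar 1.
- lid_1_center (a point): centre (half-way up) of a loose steel screw lid, opening down on the worktop: 54 mm diameter, 20 mm high, about 60 g, top plate 3 mm, 49 mm inside, 39 mm between the tips of its lugs (8 mm above its lower edge). z up. It has 6 or 9 lugs, unseen from outside. Set on a neck, its lugs rest on the ridge tops, its centre about 1 mm above the rim; fully home, top plate on rim, it is 7 mm below.
- lid_2_center (a point): centre of the other lid, outwardly the same; one has 6 lugs, one 9. On its own jar a lid turned clockwise under light pressure (5 N) drops 3 to 4 mm into the gaps, within 60 degrees (6) or 40 (9); the gaps leave 15 degrees of play. Pressed down there and turned on, it is drawn down to a hard stop at home within 60 degrees more. On the wrong jar it never drops and only spins on the ridge tops.
- sugar_bowl_center (a point): bystander: centre (45 mm up) of a white porcelain sugar bowl with lid and knob, 90 mm in diameter (116 mm over its two ears), 91 mm high; not to be disturbed.
- cup_1_center (a point): bystander: centre (34 mm up) of a small glass cup, 62 mm in diameter at the rim, 68 mm high; not to be disturbed.
- cup_2_center (a point): bystander: a second such glass cup.
- cup_3_center (a point): bystander: a third such glass cup.
Things that resemble listed ones, but are neither listed nor needed, are in the scene too. Leave any purple, turquoise or yellow look-alike of the part that bears lid_1_center alone.

How it is judged:
By the outcome, as a careful person would: the job done as asked, in the order asked, and still so for the second after the job is handed in, with the robot touching nothing.
It also fails if it takes over 72 s, if anything falls off the work surface, if the arm or the gripper's body presses on something with over 40 N, if the wrist force passes 120 N, or if a joint passes its speed limit or range.

## Working session

There is one attempt and no reset: what is moved stays moved. The work goes in short steps, Python scripts to look and compute and a tool call to move; the robot and the scene stay as the last step left them, time stands still between calls to the robot, and variables do not carry over. Pictures are saved under pics/ and viewed, at most 10 in all, crops included, and the job is handed in when it is done.

Besides the shell and the picture viewer there is one more tool, called after "Call:" as name([rows], argument=value, ...), one row to a line, values as JSON. move_arm: Moves the arm, as the interface text tells. Its arguments: {"type":"object","properties":{"commands":{"type":"array","items":{"type":"array"}}},"required":["commands"]}

```bash
mkdir -p pics; cat > h.py <<'E'
import numpy as np, cv2
from cell import env, read_camera, search_frame, cut_out
def ray(p,uv):
    R,_=cv2.Rodrigues(np.array(p["rvec"],float)); t=np.array(p["tvec"],float).ravel()
    d=R.T@np.array([(uv[0]-p["cx"])/p["fx"],(uv[1]-p["cy"])/p["fy"],1.]); return -R.T@t,d
def atz(p,uv,z):
    c,d=ray(p,uv); return c+d*(z-c[2])/d[2]
def proj(p,X):
    K=np.array([[p["fx"],0,p["cx"]],[0,p["fy"],p["cy"]],[0,0,1.]])
    return cv2.projectPoints(np.array(X,float).reshape(-1,3),np.array(p["rvec"],float),np.array(p["tvec"],float),K,None)[0].reshape(-1,2)
E
python3 - <<'E'
from h import *
ims=[]
for n in ("top","side"):
    p=read_camera(n); ims.append(p["image"])
    print(n,"cam",ray(p,(256,192))[0].round())
    for th,z in (("lid_1_center",10),("jar_1_rim",99),("caddy",0),("sugar_bowl_center",45),("cup_1_center",34)):
        for d in search_frame(th,p):
            print(th,round(d["confidence"],2),np.round(d["at"]),atz(p,d["at"],z).round())
    cv2.imwrite(f"pics/{n}0.png",cv2.resize(p["image"][:,:,::-1],(800,600)))
s=env.state();print(s["t"],s["eef_pos"],s["tcp_rot"],s["ft_force"],s["opening"])
E
```

```text
top cam [ 442.  -87. 1046.]
lid_1_center 0.81 [300. 174.] [ 654. -185.   10.]
lid_1_center 0.74 [281. 146.] [ 739. -130.   10.]
lid_1_center 0.66 [319. 207.] [ 557. -235.   10.]
lid_1_center 0.65 [266. 190.] [610. -85.  10.]
jar_1_rim 0.77 [196. 192.] [592. 100.  99.]
caddy 0.73 [198. 199.] [588. 111.   0.]
sugar_bowl_center 0.71 [369. 205.] [ 559. -365.   45.]
cup_1_center 0.6 [217. 134.] [773.  53.  34.]
side cam [161. 671. 655.]
lid_1_center 0.81 [245. 192.] [ 643. -180.   10.]
lid_1_center 0.63 [200. 192.] [ 740. -124.   10.]
lid_1_center 0.62 [241. 214.] [604. -94.  10.]
lid_1_center 0.58 [189. 275.] [592. 132.  10.]
lid_1_center 0.55 [288. 192.] [ 548. -232.   10.]
jar_1_rim 0.89 [191. 278.] [526. 210.  99.]
caddy 0.76 [192. 278.] [588. 127.   0.]
sugar_bowl_center 0.62 [305. 158.] [ 558. -357.   45.]
cup_1_center 0.63 [148. 214.] [769.  37.  34.]
0.6 [ 269.52117422 -563.90055154  404.77243975] [3.14148329e+00 1.39686941e-05 4.45801696e-01] [0.13230004 1.32492413 0.42545819] 1.0015177901020997
```

View pics/top0.png

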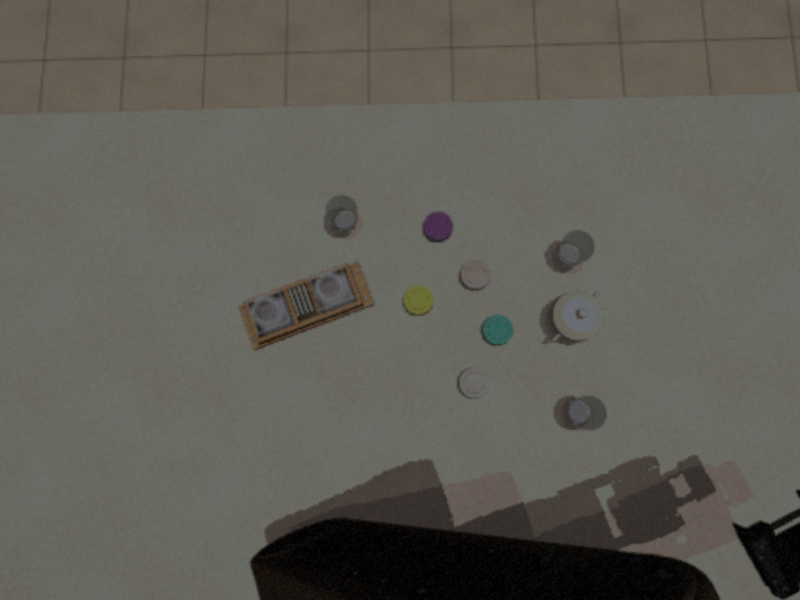

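View pics/side0.png

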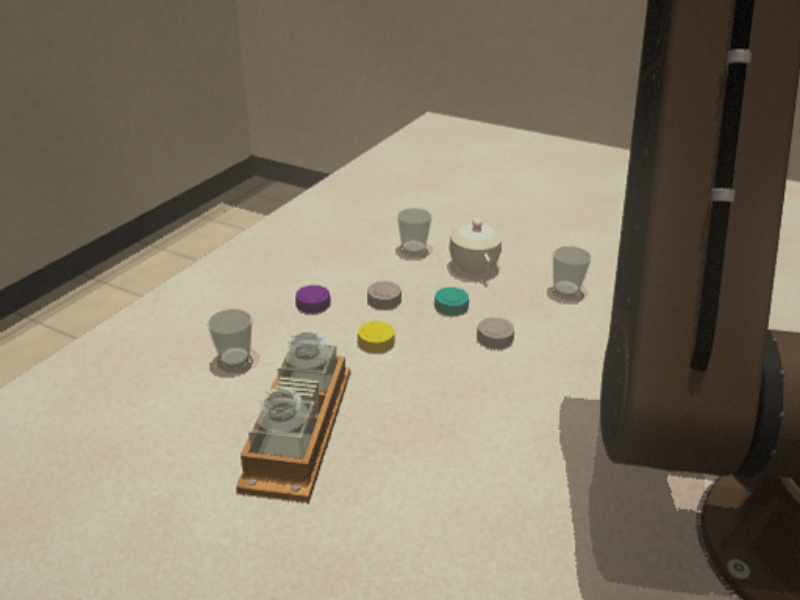

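The greys are at about (304,176) and (303,244) in the top picture. The purple, yellow and turquoise discs at (281,146), (266,190) and (319,207) are the look-alikes. I'll confirm this with an enlarged crop and take precise estimates.

```bash
cat >> h.py <<'E'
def tri(p,a,q,b):
    c1,d1=ray(p,a);c2,d2=ray(q,b)
    A=np.stack([d1,-d2],1); s=np.linalg.lstsq(A,c2-c1,rcond=None)[0]
    P,Q=c1+d1*s[0],c2+d2*s[1]; return (P+Q)/2,np.linalg.norm(P-Q)
E
python3 - <<'E'
from h import *
P={n:read_camera(n) for n in ("top","side")}
for n,p in P.items():
  for th in ("lid_1_center","jar_1_rim","caddy"):
    for d in cut_out(th,p):
        r=d["region"]; ys,xs=np.nonzero(r); c=(xs.mean(),ys.mean())
        col=p["image"][r].mean(0).round()
        rr=cv2.minAreaRect(np.stack([xs,ys],1).astype(np.float32))
        z={"l":12,"j":99,"c":25}[th[0]]
        print(n,th,round(d["confidence"],2),len(xs),np.round(c,1),col,atz(p,c,z).round(1), np.round(rr[1],0),round(rr[2]))
im=P["top"]["image"][130:260,140:340,::-1]
im=np.clip(im*1.6,0,255).astype(np.uint8)
cv2.imwrite("pics/crop1.png",cv2.resize(im,(800,520),interpolation=cv2.INTER_CUBIC))
E
```

```text
top lid_1_center 0.87 318 [317.8 210.7] [52. 92. 85.] [ 547.4 -230.5   12. ] [19. 19.] 45
top lid_1_center 0.82 312 [303.2 175.6] [97. 92. 88.] [ 649.2 -192.8   12. ] [19. 19.] 90
top lid_1_center 0.79 250 [279.2 144.1] [72. 48. 76.] [ 744.2 -126.2   12. ] [17. 17.] 45
top lid_1_center 0.79 296 [266.9 191.8] [101. 103.  51.] [604. -88.  12.] [19. 18.] 90
top jar_1_rim 0.98 2441 [195.1 195. ] [82. 73. 64.] [585.1 101.2  99. ] [33. 84.] 69
side lid_1_center 0.77 333 [288.3 192.6] [ 67. 121. 105.] [ 545.7 -227.5   12. ] [17. 21.] 90
side lid_1_center 0.71 326 [199.6 191.3] [98. 61. 99.] [ 740.1 -124.    12. ] [17. 21.] 90
side lid_1_center 0.64 420 [240.1 215.4] [165. 149.  52.] [602.1 -86.3  12. ] [19. 24.] 90
side lid_1_center 0.56 289 [245.9 188.3] [130. 120. 107.] [ 646.7 -192.7   12. ] [16. 20.] 90
side jar_1_rim 0.63 4072 [188.5 275.1] [121. 104.  79.] [533.3 206.3  99. ] [ 51. 109.] 18
side caddy 0.76 4095 [188.4 274.9] [122. 104.  80.] [583.4 144.2  25. ] [ 52. 109.] 17
```

View pics/crop1.png

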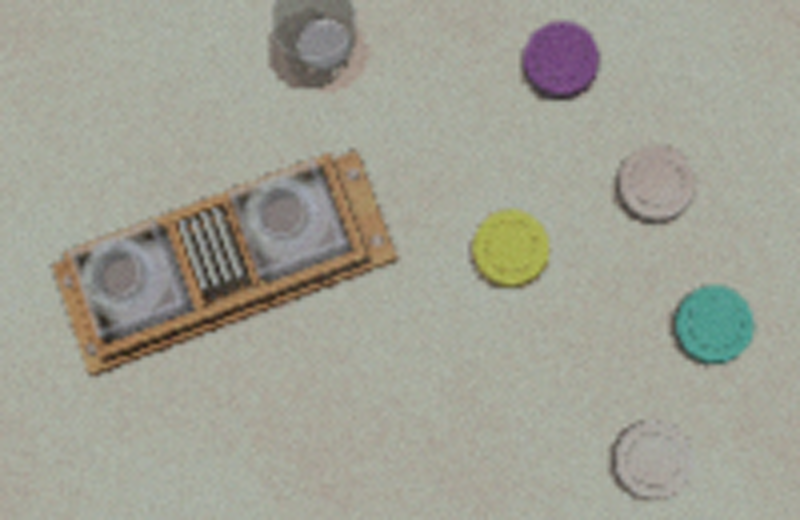

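Two grey steel lids fit: lid A at top pixel (304,176) and lid B at (303,245). The purple, yellow and turquoise discs are the decoys. The jar mouths are near (211,183) and (170,198). I'll start with lid B at about (449,-184).

Call:
move_arm([
  [[0.43, 0.9, -0.2], 1, 1],
  [[0.43, 0.9, -0.2], 1, 1],
  [[0.43, 0.9, -0.2], 1, 1],
  [[0.43, 0.9, -0.2], 1, 1],
  [[0.43, 0.9, -0.2], 1, 1],
  [[0.43, 0.9, -0.2], 1, 1],
  [[0.43, 0.9, -0.2], 1, 1],
  [[0.43, 0.9, -0.2], 1, 1],
  [[0.43, 0.9, -0.2], 1, 1],
  [[0.43, 0.9, -0.2], 1, 1],
  [[0.43, 0.9, -0.2], 1, 1],
  [[0.43, 0.9, -0.2], 1, 1],
  [[0.43, 0.9, -0.2], 1, 1],
  [[0.43, 0.9, -0.2], 0, 1],
  [[0, 0, 0], 0, 1],
])

```text
t: 2.25
eef_pos: [451.2, -182.5, 320.0]
tcp_rot: [-3.141, -0.001, 1.489]
ft_force: [-0.9, -0.3, -0.1]
opening: 0.998
grip_force: 0.0
```

```bash
python3 - <<'E'
from h import *
t=read_camera("top"); w=read_camera("wrist")
s=env.state();print(s["t"],s["eef_pos"],s["tcp_rot"],s["joints"])
print("B top est",atz(t,(302.8,245),12)); 
for uv in ((210.8,183),(170.5,198)): print("jar",atz(t,uv,99))
print("wrist cam",*ray(w,(256,192)), "grasp proj",proj(w,np.array(s["eef_pos"])-[0,0,171]), "estB proj",proj(w,[449,-184,12]))
for d in cut_out("lid_1_center",w):
    ys,xs=np.nonzero(d["region"]);c=(xs.mean(),ys.mean());print(d["confidence"],len(xs),c,w["image"][d["region"]].mean(0),atz(w,c,14))
cv2.imwrite("pics/w1.png",w["image"][:,:,::-1])
E
```

```text
2.35 [ 450.43792951 -185.22226346  320.73882474] [-3.14154860e+00  5.72157535e-05  1.48793585e+00] [-5.25841597e-01  4.13584458e-01  1.98372965e+00 -1.04179146e-04
  7.44293826e-01 -4.42904489e-01]
B top est [ 452.30980508 -185.29962283   12.        ]
jar [616.36737867  59.98898552  99.        ]
jar [578.06660133 166.51724755  99.        ]
wrist cam [ 456.88331577 -100.4355867   300.42578895] [-0.01664945 -0.30443644 -0.95244679] grasp proj [[254.46087538 249.25125463]] estB proj [[252.77463552 184.66523952]]
0.81 3159 (np.float64(403.451725229503), np.float64(81.24058246280468)) [160.06710984 164.99018677  56.06616018] [602.72310455 -91.36918561  14.        ]
0.75 277 (np.float64(507.3140794223827), np.float64(115.985559566787)) [31.97833935 16.8700361  37.11913357] [ 709.00354504 -132.52260088   14.        ]
0.72 1643 (np.float64(344.00243457090687), np.float64(216.119293974437)) [ 43.96774194 125.92270237 115.32866707] [ 547.80604518 -228.14564274   14.        ]
0.57 2496 (np.float64(437.63501602564105), np.float64(181.04647435897436)) [124.0088141  119.57612179 113.72876603] [ 647.40696023 -195.35129165   14.        ]
```

View pics/w1.png

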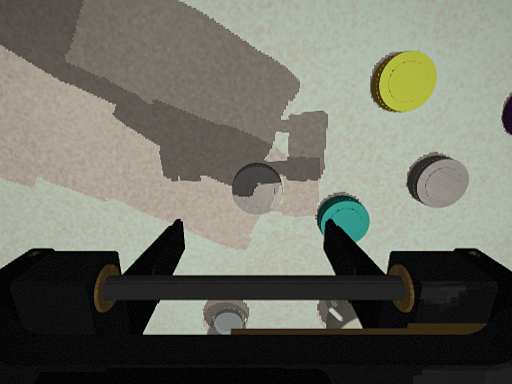

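Lid B is at (257,188) in the wrist view, almost below the gripper at about (453,-186). Next I descend and grip.

Call:
move_arm([
  [[0.09, -0.03, -0.85], 0, 1],
  [[0, 0, -0.85], 0, 1],
  [[0, 0, -0.85], 0, 0.6],
  [[0, 0, -0.85], 0, 0.6],
  [[0, 0, -0.85], 0, 0.6],
  [[0, 0, 0], 0, 0.4],
  [[0, 0, 0], 0, -1],
  [[0, 0, 0], 0, -1],
  [[0, 0, 0], 0, -1],
  [[0, 0, 0], 0, -1],
])

```text
t: 3.23
eef_pos: [452.7, -187.3, 193.6]
tcp_rot: [3.141, 0.0, 1.485]
ft_force: [0.4, 0.0, -0.7]
opening: 0.569
grip_force: 30.0
```

Call:
move_arm([
  [[0, 0, 0.67], 0, -1],
  [[0, 0, 0.67], 0, -1],
  [[0.3, 0.46, 0.67], 1, -1],
  [[0.3, 0.46, 0.67], 1, -1],
  [[0.3, 0.46, 0.67], 1, -1],
  [[0.3, 0.46, 0.67], 1, -1],
  [[0.3, 0.46, 0], 1, -1],
  [[0.3, 0.46, 0], 1, -1],
  [[0.3, 0.46, 0], 1, -1],
  [[0.3, 0.46, 0], 1, -1],
  [[0.3, 0.46, 0], 1, -1],
  [[0.3, 0.46, 0], 1, -1],
  [[0.3, 0.46, 0], 1, -1],
  [[0.3, 0.46, 0], 1, -1],
  [[0.3, 0.46, 0], 1, -1],
  [[0.3, 0.46, 0], 1, -1],
  [[0.3, 0.46, 0], 1, -1],
  [[0.3, 0.46, 0], 1, -1],
  [[0.3, 0.46, 0], 1, -1],
  [[0.3, 0.46, 0], 1, -1],
])

```text
t: 4.9
eef_pos: [615.1, 62.2, 314.1]
tcp_rot: [3.142, 0.0, 2.93]
ft_force: [-0.1, -1.0, -0.9]
opening: 0.569
grip_force: 30.0
```

```bash
python3 - <<'E'
from h import *
t=read_camera("top"); w=read_camera("wrist")
s=env.state();print(s["t"],s["eef_pos"],s["tcp_rot"],s["joints"],s["ft_force"])
e=np.array(s["eef_pos"])
print("lid center proj",proj(w,e-[0,0,183.6]),"rims",proj(w,[[616.4,60,99],[578,166.5,99]]))
a=w["image"][:,:,::-1]; b=t["image"][150:240,140:260,::-1]
b=np.clip(b*1.6,0,255).astype(np.uint8)
cv2.imwrite("pics/w2.png",np.vstack([cv2.resize(a[:300],(640,375)),cv2.resize(b,(300,225),interpolation=cv2.INTER_CUBIC).__class__(0) if 0 else np.pad(cv2.resize(b,(300,225),interpolation=cv2.INTER_CUBIC),((0,0),(0,340),(0,0)))]))
E
```

```text
5.0 [615.35106927  62.94283288 314.01429736] [3.14118806e+00 8.31410885e-04 2.92940216e+00] [-4.83673914e-03  5.80879494e-01  1.66829645e+00  2.88882985e-04
  8.91519834e-01 -1.36362413e+00] [-0.00636501 -0.25420078 -1.4677422 ]
lid center proj [[253.06193637 238.67911694]] rims [[249.66989875 221.46430997]
 [386.60426732 143.96919805]]
```

View pics/w2.png

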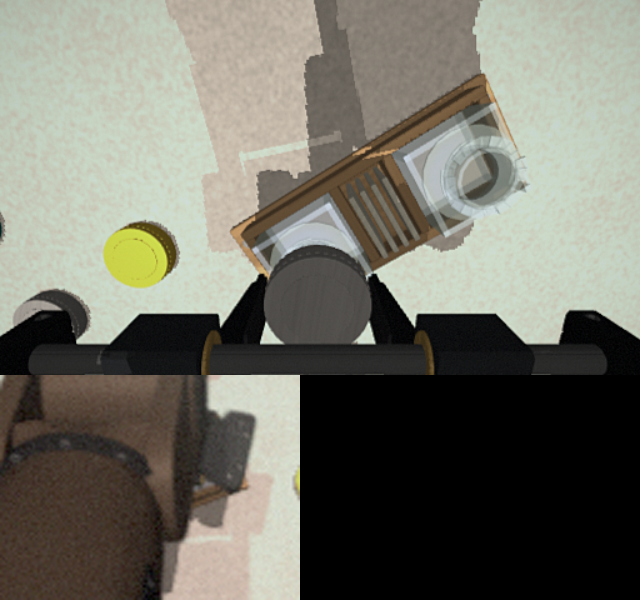

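The held lid sits where it should, at (318,297) in the picture. The rim of the far jar appears about 10 px off my estimate. I'll back off 70 mm to see both mouths and measure them properly.

Call:
move_arm([
  [[0.9, 0, 0], 0, -1],
  [[0.9, 0, 0], 0, -1],
  [[0.5, 0, 0], 0, -1],
  [[0, 0, 0], 0, -1],
  [[0, 0, 0], 0, -1],
])

```text
t: 5.42
eef_pos: [683.3, 60.9, 313.4]
tcp_rot: [-3.141, -0.001, 2.924]
ft_force: [0.3, 0.2, -0.5]
opening: 0.567
grip_force: 30.0
```

```bash
python3 - <<'E'
from h import *
w=read_camera("wrist")
s=env.state();print(s["t"],s["eef_pos"],s["tcp_rot"]); np.savez("w3.npz",**{k:np.array(w[k]) for k in ("image","fx","fy","cx","cy","rvec","tvec")})
a=np.ascontiguousarray(w["image"][:,:,::-1])
r=proj(w,[[616.4,60,99],[578,166.5,99]]);print(r)
for d in search_frame("jar_1_rim",w)+search_frame("jar_2_rim",w): print(d["at"],d["confidence"])
x0,y0=190,10
c=a[y0:y0+230,x0:x0+300]
cv2.imwrite("pics/w3.png",cv2.resize(c,None,fx=2.6,fy=2.6,interpolation=cv2.INTER_CUBIC))
E
```

```text
5.4667 [682.86611903  61.05015045 313.55310108] [-3.14135706e+00 -1.33690056e-03  2.92422205e+00]
[[233.19476236 134.64556749]
 [383.47385026  37.12111733]]
[296.4, 93.3] 0.73
[293.8, 89.6] 0.92
```

View pics/w3.png

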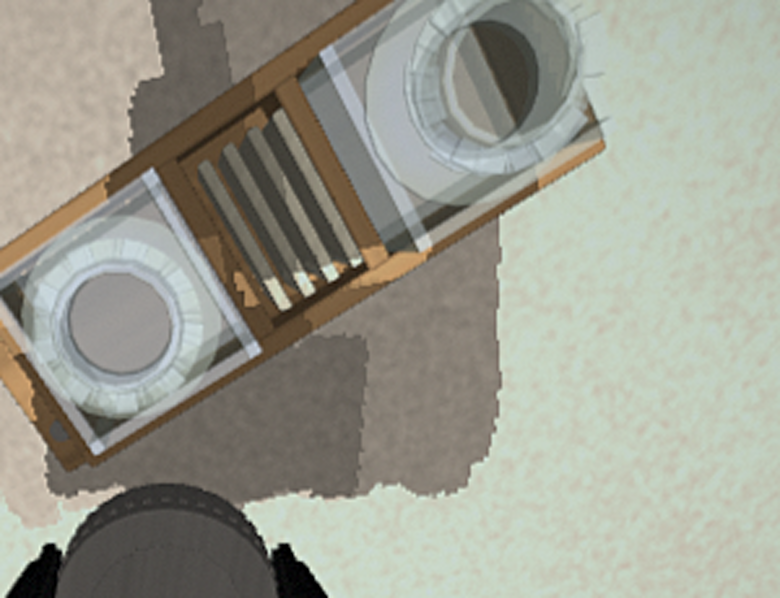

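```bash
python3 - <<'E'
from h import *
from scipy.optimize import minimize
w=dict(np.load("w3.npz")); a=np.ascontiguousarray(w["image"][:,:,::-1])
n=atz(w,(237.1,134.4),99); print("near",n)
g=cv2.GaussianBlur(cv2.cvtColor(a,cv2.COLOR_BGR2GRAY),(0,0),1.0).astype(np.float32)
th=np.linspace(0,2*np.pi,120,endpoint=False)
def samp(c,r,z):
    q=proj(w,np.stack([c[0]+r*np.cos(th),c[1]+r*np.sin(th),np.full_like(th,z)],1)).astype(np.float32)
    return cv2.remap(g,q[:,0].reshape(1,-1),q[:,1].reshape(1,-1),cv2.INTER_LINEAR,borderMode=cv2.BORDER_REPLICATE).ravel()
# contrast profile near jar
for r in (12,13,14,15,16,17,18,19,20,21,22,23,24,25): print(r, samp(n,r,98.5).mean().round(1),samp(n,r,98.5).std().round(1))
d0=np.arctan2(166.5-60,578-616.4)
f=n[:2]+116*np.array([np.cos(d0),np.sin(d0)]); print("far",f,np.degrees(d0))
for c in (n[:2],f):
  for r,z,col in ((18.5,99,(0,0,255)),(23,98,(255,0,0))):
    q=proj(w,np.stack([c[0]+r*np.cos(th),c[1]+r*np.sin(th),np.full_like(th,z)],1))
    K=np.round((q-[190,0])*2.6).astype(int)
    try: img
    except NameError: img=cv2.resize(a[0:230,190:490],None,fx=2.6,fy=2.6,interpolation=cv2.INTER_CUBIC)
    cv2.polylines(img,[K.reshape(-1,1,2)],True,col,1)
cv2.imwrite("pics/w4.png",img)
E
```

```text
near [616.8188941   62.68444992  99.        ]
12 150.1 4.3
13 151.5 13.5
14 158.7 21.3
15 166.8 20.6
16 175.4 15.4
17 184.7 15.0
18 191.4 12.2
19 194.3 11.0
20 194.9 10.6
21 191.3 11.1
22 183.6 13.7
23 175.6 14.9
24 169.3 15.8
25 163.7 21.6
far [577.47301615 171.80778331] 109.82744710089179
```

View pics/w4.png

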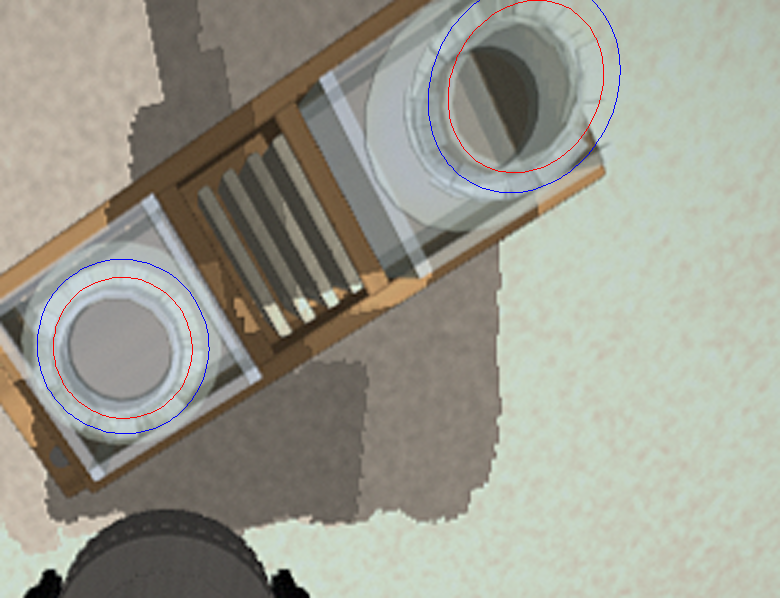

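The circles on the near jar agree at (616.8,62.7). To cancel the calibration bias I'll now measure the held lid in the same picture and take the difference.

```bash
python3 - <<'E'
from h import *
from scipy.optimize import least_squares
w=dict(np.load("w3.npz")); g=cv2.cvtColor(w["image"],cv2.COLOR_RGB2GRAY)
e=np.array([682.87,61.05,313.55]); z=e[2]-183.6
# upper arc of lid: first row (from row 170 down) where dark run begins
pts=[]
gb=cv2.GaussianBlur(g,(0,0),1)
for c in range(222,288,3):
    col=gb[180:240,c].astype(int)
    d=np.diff(col); i=np.argmin(d); pts.append((c,180+i+.5))
    
pts=np.array(pts,float); print(pts[:,1].tolist())
for zz in (z-10,z+10):
    X=np.array([atz(w,p,zz) for p in pts])[:,:2]
    f=lambda c:np.hypot(*(X-c).T)-27
    s=least_squares(f,e[:2],loss="soft_l1"); print(zz,s.x.round(2),"minus tcp",(s.x-e[:2]).round(2),np.abs(s.fun).mean().round(2))
# near jar ring: radial gradient fit for bore inner edge & outer ridge
from scipy.optimize import minimize
G=gb.astype(np.float32); th=np.linspace(0,2*np.pi,180,endpoint=False)
def m(c,r,zz=98.5):
    q=proj(w,np.stack([c[0]+r*np.cos(th),c[1]+r*np.sin(th),np.full_like(th,zz)],1)).astype(np.float32)
    return cv2.remap(G,q[:,:1].T,q[:,1:].T,cv2.INTER_LINEAR).mean()
best=max(((m((x,y),19.5)+m((x,y),18.5)+m((x,y),20.5)-m((x,y),14)-m((x,y),13)-m((x,y),24.5),x,y) for x in np.arange(611,623,.5) for y in np.arange(56,68,.5)))
print(best)
E
```

```text
[210.5, 206.5, 203.5, 201.5, 199.5, 199.5, 197.5, 196.5, 195.5, 195.5, 195.5, 195.5, 195.5, 195.5, 196.5, 197.5, 198.5, 199.5, 201.5, 204.5, 206.5, 209.5]
119.95000000000002 [682.25  60.  ] minus tcp [-0.62 -1.05] 0.16
139.95000000000002 [676.1   61.38] minus tcp [-6.77  0.33] 0.35
(np.float32(130.70914), np.float64(617.0), np.float64(61.0))
```

Call:
move_arm([
  [[-0.73, 0.02, 0], 0, -1],
  [[-0.73, 0.02, 0], 0, -1],
  [[-0.72, 0.02, 0], 0, -1],
  [[0, 0, -0.4], 0, -1],
  [[0, 0, -0.3], 0, -1],
  [[0, 0, -0.17], 0, -1],
  [[0, 0, 0], 0, -1],
])

```text
t: 6.15
eef_pos: [618.7, 63.1, 286.5]
tcp_rot: [-3.141, -0.001, 2.926]
ft_force: [0.5, -1.0, -1.2]
opening: 0.565
grip_force: 30.0
```

Call:
move_arm([
  [[0, 0, -0.05], 0, -1],
  [[0, 0, -0.05], 0, -1],
  [[0, 0, 0], 0, -1],
])

```text
t: 6.4
eef_pos: [618.8, 63.0, 284.8]
tcp_rot: [-3.141, 0.001, 2.926]
ft_force: [1.6, -5.5, -0.4]
opening: 0.57
grip_force: 30.0
```

Call:
move_arm([
  [[0, -0.03, 0], 0, -1],
  [[0, 0, -0.03], 0, -1],
  [[0, 0, 0], 0, -1],
])

```text
t: 6.65
eef_pos: [618.4, 62.5, 283.8]
tcp_rot: [3.141, 0.0, 2.926]
ft_force: [2.1, -1.6, 0.1]
opening: 0.564
grip_force: 30.0
```

Call:
move_arm([
  [[0, 0, -0.03], 0, -1],
  [[0, 0, -0.03], 0, -1],
  [[0, 0, 0], 0, -1],
])

```text
t: 6.9
eef_pos: [618.4, 62.5, 283.2]
tcp_rot: [3.141, 0.001, 2.926]
ft_force: [-2.6, -2.6, 10.2]
opening: 0.569
grip_force: 30.0
```

Contact comes at TCP z of about 283.5, as expected for a lid seated on the ridges. Now I turn clockwise under light pressure.

Call:
move_arm([
  [[0, 0, 0], -0.6, -1],
  [[0, 0, 0], -0.6, -1],
  [[0, 0, 0], -0.6, -1],
  [[0, 0, 0], -0.6, -1],
  [[0, 0, 0], -0.6, -1],
  [[0, 0, 0], -0.6, -1],
  [[0, 0, 0], -0.6, -1],
  [[0, 0, 0], -0.6, -1],
])

```text
t: 7.57
eef_pos: [618.6, 62.1, 282.1]
tcp_rot: [-3.141, 0.001, 2.54]
ft_force: [2.0, -10.8, 1.8]
opening: 0.568
grip_force: 30.0
```

Call:
move_arm([
  [[0, -0.03, -0.03], 0, -1],
  [[0, 0, -0.03], 0, -1],
  [[0, 0, 0], 0, -1],
])

```text
t: 7.82
eef_pos: [618.6, 61.5, 281.0]
tcp_rot: [3.141, 0.002, 2.542]
ft_force: [0.0, -4.8, 5.9]
opening: 0.57
grip_force: 30.0
```

Call:
move_arm([
  [[0, -0.01, -0.03], 0, -1],
  [[0, 0, -0.03], 0, -1],
  [[0, 0, 0], 0, -1],
])

```text
t: 8.07
eef_pos: [618.4, 61.4, 279.0]
tcp_rot: [3.141, 0.0, 2.542]
ft_force: [-0.8, -2.5, 7.1]
opening: 0.567
grip_force: 30.0
```

It dropped about 4 mm with little force, so lid B belongs to the near jar. I turn on, following it down.

Call:
move_arm([
  [[0, 0, -0.01], -0.6, -1],
  [[0, 0, -0.01], -0.6, -1],
  [[0, 0, -0.01], -0.6, -1],
  [[0, 0, -0.01], -0.6, -1],
  [[0, 0, -0.01], -0.6, -1],
  [[0, 0, -0.01], -0.6, -1],
])

```text
t: 8.57
eef_pos: [618.5, 61.6, 277.0]
tcp_rot: [3.141, 0.0, 2.251]
ft_force: [-0.3, 0.4, 5.7]
opening: 0.568
grip_force: 30.0
```

```bash
python3 -c "
from h import *
s=env.state();print(s['eef_pos'],s['tcp_rot'],s['moment'],s['ft_force'],s['joints'])"
```

```text
[618.47444413  61.63186865 277.02431829] [3.14056114e+00 1.27981756e-04 2.25134452e+00] [ 0.17580596 -0.19639637  0.00300797] [-0.3100036   0.41029678  5.7302634 ] [-6.97701501e-03  6.31524113e-01  1.68869563e+00  7.59717551e-04
  8.20494657e-01 -6.88043046e-01]
```

Call:
move_arm([
  [[0, 0, -0.01], -0.6, -1],
  [[0, 0, -0.01], -0.6, -1],
  [[0, 0, -0.01], -0.6, -1],
  [[0, 0, -0.01], -0.6, -1],
  [[0, 0, -0.01], -0.6, -1],
  [[0, 0, -0.01], -0.6, -1],
])

```text
t: 9.07
eef_pos: [618.6, 61.5, 275.4]
tcp_rot: [3.14, 0.0, 1.964]
ft_force: [-0.3, -0.2, 9.6]
opening: 0.566
grip_force: 30.0
```

```bash
python3 -c "
from h import *
s=env.state();print(s['eef_pos'],s['tcp_rot'],s['moment'],s['ft_force'])"
```

```text
[618.56278144  61.53243152 275.44652315] [3.14029965e+00 2.29069900e-04 1.96352350e+00] [-0.14963696 -0.02037749  0.09351849] [-0.30745817 -0.17605918  9.60487769]
```

Call:
move_arm([
  [[0, 0, -0.005], -0.6, -1],
  [[0, 0, 0], -0.6, -1],
  [[0, 0, 0], -0.6, -1],
])

```text
t: 9.32
eef_pos: [618.5, 61.5, 275.3]
tcp_rot: [3.14, 0.001, 1.821]
ft_force: [-0.0, -0.8, 6.5]
opening: 0.566
grip_force: 30.0
```

```bash
python3 -c "
from h import *
s=env.state();print(s['eef_pos'],s['tcp_rot'],s['moment'],s['ft_force'])"
```

```text
[618.53146417  61.54264635 275.27513248] [3.14039741e+00 5.03321472e-04 1.82099316e+00] [-0.05232494 -0.09769088  0.70738284] [-0.03205047 -0.83971034  6.50830769]
```

Call:
move_arm([
  [[0, 0, -0.01], -0.6, -1],
  [[0, 0, 0], -0.6, -1],
  [[0, 0, 0], -0.6, -1],
  [[0, 0, 0], -0.4, -1],
])

```text
t: 9.65
eef_pos: [618.5, 61.5, 275.1]
tcp_rot: [3.14, 0.001, 1.645]
ft_force: [-0.1, -2.7, 6.6]
opening: 0.567
grip_force: 30.0
```

```bash
python3 -c "
from h import *
s=env.state();print(s['eef_pos'],s['tcp_rot'],s['moment'],s['ft_force'])"
```

```text
[618.50239751  61.54580242 275.06778359] [3.14035593e+00 5.20452557e-04 1.64515125e+00] [-0.5030369  -0.06284607  0.92017966] [-0.07552429 -2.67677008  6.61792202]
```

Hard stop: the moment is 0.9 N·m and z has stopped at 8 mm below the seat. Lid B is home. I release, rise and go to lid A.

Call:
move_arm([
  [[0, 0, 0.01], 0, 0.7],
  [[0, 0, 0], 0, 0.7],
  [[0, 0, 0], 0, 0.7],
  [[0, 0, 0.3], 0, 0.7],
  [[0, 0, 0.6], 0, 0.7],
  [[0, 0, 0.6], 0, 0.7],
  [[0.11, -0.94, 0], 1, 0.7],
  [[0.11, -0.94, 0], 1, 0.7],
  [[0.11, -0.94, 0], 1, 0.7],
  [[0.11, -0.94, 0], 1, 0.7],
  [[0.11, -0.94, 0], 1, 0.7],
  [[0.11, -0.94, 0], 1, 0.7],
  [[0.11, -0.94, 0], 1, 0.7],
  [[0.11, -0.94, 0], 1, 0.7],
  [[0.11, -0.94, 0], 1, 1],
  [[0, 0, 0], 0, 1],
  [[0, 0, 0], 0, 1],
])

```text
t: 11.07
eef_pos: [647.9, -193.8, 319.8]
tcp_rot: [3.141, -0.0, 2.363]
ft_force: [-0.3, 1.8, 0.2]
opening: 0.98
grip_force: 0.0
```

```bash
python3 - <<'E'
from h import *
w=read_camera("wrist"); t=read_camera("top"); s=env.state();print(s["t"],s["eef_pos"],s["tcp_rot"],s["ft_force"])
print("TCP axis at z20",proj(w,[s["eef_pos"][0],s["eef_pos"][1],20]))
for p in (w,t):
  for d in cut_out("lid_1_center",p):
    ys,xs=np.nonzero(d["region"]);c=((xs.min()+xs.max())/2,(ys.min()+ys.max())/2);print(round(d["confidence"],2),len(xs),c,p["image"][d["region"]].mean(0).round(),atz(p,(xs.mean(),ys.mean()),14).round(1))
a=w["image"][:,:,::-1]; b=np.clip(t["image"][150:240,140:260,::-1]*1.6,0,255).astype(np.uint8)
cv2.imwrite("pics/w5.png",np.vstack([a[:,:480],cv2.resize(b,(480,216))[:, :] if 0 else np.pad(cv2.resize(b,(280,210)),((0,0),(0,200),(0,0)))]))
E
```

```text
11.1667 [ 647.96960048 -191.88120371  319.87708542] [ 3.14143659e+00 -5.20968740e-04  2.36478756e+00] [-1.33164307 -0.17615722 -0.16352788]
TCP axis at z20 [[256.08448782 186.55528493]]
0.89 2162 (np.float64(355.0), np.float64(205.0)) [ 96.  47. 113.] [ 740.7 -130.3   14. ]
0.83 2747 (np.float64(297.5), np.float64(83.0)) [155. 142.  52.] [603.3 -91.6  14. ]
0.72 2134 (np.float64(253.5), np.float64(188.0)) [107. 103.  98.] [ 648.5 -196.1   14. ]
0.68 2487 (np.float64(158.5), np.float64(145.0)) [ 50. 136. 125.] [ 546.5 -233.7   14. ]
0.65 489 (np.float64(375.0), np.float64(263.5)) [112. 111. 108.] [ 400.3 -380.7   14. ]
0.45 25 (np.float64(273.0), np.float64(146.5)) [ 99.  63. 105.] [ 735.7 -108.2   14. ]
```

View pics/w5.png

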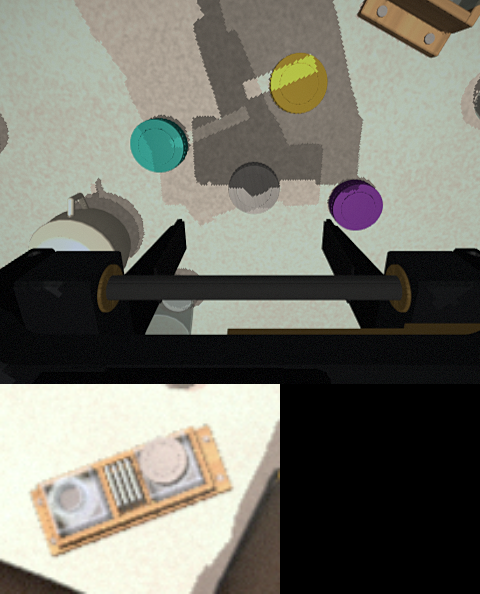

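Lid B sits on the near jar, at crop (163,460) in the top inset. Lid A is right under the gripper at wrist (254,188), and the purple look-alike at (355,205) is clear of the fingers. I descend and grip.

Call:
move_arm([
  [[0, -0.06, -0.84], 0, 0.7],
  [[0, 0, -0.84], 0, 0.6],
  [[0, 0, -0.84], 0, 0.6],
  [[0, 0, -0.84], 0, 0.6],
  [[0, 0, -0.84], 0, 0.6],
  [[0, 0, 0], 0, 0.4],
  [[0, 0, 0], 0, -1],
  [[0, 0, 0], 0, -1],
  [[0, 0, 0], 0, -1],
  [[0, 0, 0], 0, -1],
])

```text
t: 12.1
eef_pos: [648.2, -193.9, 194.2]
tcp_rot: [3.141, 0.0, 2.366]
ft_force: [0.1, 0.5, 0.5]
opening: 0.569
grip_force: 30.0
```

Call:
move_arm([
  [[0, 0, 0.8], 0, -1],
  [[0, 0, 0.8], 0, -1],
  [[0, 0.3, 0.8], 1, -1],
  [[0, 0.9, 0.8], 1, -1],
  [[0, 0.9, 0.8], 1, -1],
  [[0, 0.9, 0], 1, -1],
  [[0, 0.9, 0], 1, -1],
  [[0, 0.9, 0], 1, -1],
  [[0, 0.9, 0], 1, -1],
  [[0, 0.9, 0], 0, -1],
  [[0, 0.9, 0], 0, -1],
  [[0, 0.9, 0], 0, -1],
  [[0, 0.9, 0], 0, -1],
  [[0, 0.9, 0], 0, -1],
  [[0, 0.9, 0], 0, -1],
  [[-0.1, 0.9, 0], 0, -1],
  [[0, 0.1, 0], 0, -1],
  [[0, 0, 0], 0, -1],
  [[0, 0, 0], 0, -1],
])

```text
t: 13.68
eef_pos: [645.0, 168.4, 313.8]
tcp_rot: [-3.141, 0.0, 2.926]
ft_force: [-0.7, 0.4, -0.8]
opening: 0.569
grip_force: 30.0
```

```bash
cat >> h.py <<'E'
def fit(w,e,lid=True,c0=(579,170)):
    g=cv2.cvtColor(w["image"],cv2.COLOR_RGB2GRAY); gb=cv2.GaussianBlur(g,(0,0),1)
    from scipy.optimize import least_squares
    z=e[2]-183.6-10
    pts=[(c,180.5+np.argmin(np.diff(gb[180:240,c].astype(int)))) for c in range(222,288,3)]
    X=np.array([atz(w,p,z) for p in pts])[:,:2]
    s=least_squares(lambda c:np.hypot(*(X-c).T)-27,e[:2],loss="soft_l1")
    print("lid-tcp",(s.x-e[:2]).round(2),np.abs(s.fun).mean().round(2))
    G=gb.astype(np.float32); th=np.linspace(0,2*np.pi,180,endpoint=False)
    def m(x,y,r):
        q=proj(w,np.stack([x+r*np.cos(th),y+r*np.sin(th),np.full_like(th,98.5)],1)).astype(np.float32)
        return cv2.remap(G,q[:,:1].T,q[:,1:].T,cv2.INTER_LINEAR).mean()
    b=max((m(x,y,19.5)+m(x,y,18.5)+m(x,y,20.5)-m(x,y,14)-m(x,y,13)-m(x,y,24.5),x,y) for x in np.arange(c0[0]-7,c0[0]+7.1,.5) for y in np.arange(c0[1]-7,c0[1]+7.1,.5))
    print("jar",b); return s.x,b[1:]
E
python3 - <<'E'
from h import *
w=read_camera("wrist");s=env.state();e=np.array(s["eef_pos"]);print(s["t"],e,s["tcp_rot"])
l,b=fit(w,e)
a=np.ascontiguousarray(w["image"][:,:,::-1]); img=cv2.resize(a[0:230,140:440],None,fx=2.6,fy=2.6,interpolation=cv2.INTER_CUBIC)
th=np.linspace(0,2*np.pi,120)
for c,r,z,col in ((b,18.5,99,(0,0,255)),(b,23,98,(255,0,0)),(l,27,e[2]-193.6,(0,255,0))):
    q=proj(w,np.stack([c[0]+r*np.cos(th),c[1]+r*np.sin(th),np.full_like(th,z)],1))
    cv2.polylines(img,[np.round((q-[140,0])*2.6).astype(int).reshape(-1,1,2)],True,col,1)
cv2.imwrite("pics/w6.png",img)
E
```

```text
13.7333 [645.14166838 167.87585793 313.82484053] [-3.14150594e+00  5.90423274e-05  2.92537383e+00]
lid-tcp [ 1.66 -0.78] 0.18
jar (np.float32(139.14275), np.float64(577.5), np.float64(169.5))
```

View pics/w6.png

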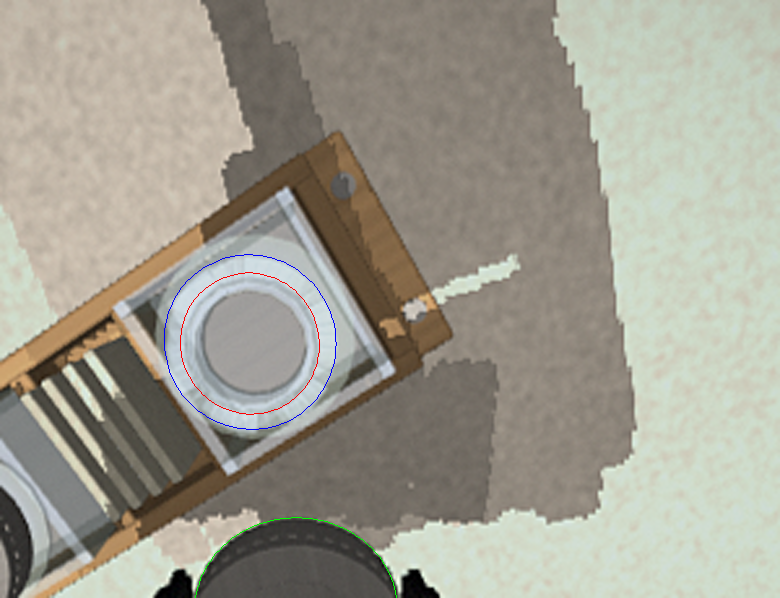

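The circles fit the far jar. The near jar showed a correction of about (0.9,-0.5), which gives a TCP target of about (576.7,170.2).

Call:
move_arm([
  [[-0.76, 0.03, 0], 0, -1],
  [[-0.76, 0.02, 0], 0, -1],
  [[-0.76, 0.02, 0], 0, -1],
  [[0, 0, -0.2], 0, -1],
  [[0, 0, -0.2], 0, -1],
  [[0, 0, -0.2], 0, -1],
  [[0, 0, -0.15], 0, -1],
  [[0, 0, -0.15], 0, -1],
  [[0, 0, 0], 0, -1],
])

```text
t: 14.48
eef_pos: [577.1, 170.5, 285.3]
tcp_rot: [-3.141, -0.001, 2.925]
ft_force: [-0.2, 0.6, -1.7]
opening: 0.57
grip_force: 30.0
```

Call:
move_arm([
  [[0, 0, -0.03], 0, -1],
  [[0, 0, -0.03], 0, -1],
  [[0, 0, 0], 0, -1],
])

```text
t: 14.73
eef_pos: [576.8, 170.8, 284.9]
tcp_rot: [3.141, 0.0, 2.926]
ft_force: [-0.3, -0.8, -0.3]
opening: 0.569
grip_force: 30.0
```

Call:
move_arm([
  [[0, 0, -0.03], 0, -1],
  [[0, 0, -0.03], 0, -1],
  [[0, 0, 0], 0, -1],
])

```text
t: 14.98
eef_pos: [576.7, 170.8, 283.9]
tcp_rot: [3.141, 0.001, 2.926]
ft_force: [-1.6, 0.4, 6.3]
opening: 0.564
grip_force: 30.0
```

Call:
move_arm([
  [[0, 0, -0.01], -0.6, -1],
  [[0, 0, 0], -0.6, -1],
  [[0, 0, 0], -0.6, -1],
  [[0, 0, 0], -0.6, -1],
  [[0, 0, 0], -0.6, -1],
  [[0, 0, 0], -0.6, -1],
  [[0, 0, 0], -0.6, -1],
  [[0, 0, 0], -0.6, -1],
])

```text
t: 15.65
eef_pos: [576.7, 170.8, 283.0]
tcp_rot: [3.141, 0.0, 2.54]
ft_force: [-0.0, 0.3, 0.0]
opening: 0.568
grip_force: 30.0
```

Call:
move_arm([
  [[0, 0, -0.03], 0, -1],
  [[0, 0, -0.03], 0, -1],
  [[0, 0, -0.03], 0, -1],
  [[0, 0, 0], 0, -1],
])

```text
t: 15.98
eef_pos: [576.7, 170.9, 280.2]
tcp_rot: [3.141, 0.0, 2.543]
ft_force: [0.3, 1.1, 2.3]
opening: 0.566
grip_force: 30.0
```

It dropped into the thread here too. I turn on, following it down.

Call:
move_arm([
  [[0, 0, -0.02], -0.6, -1],
  [[0, 0, -0.01], -0.6, -1],
  [[0, 0, -0.01], -0.6, -1],
  [[0, 0, -0.01], -0.6, -1],
  [[0, 0, -0.01], -0.6, -1],
  [[0, 0, -0.01], -0.6, -1],
  [[0, 0, -0.008], -0.6, -1],
  [[0, 0, -0.008], -0.6, -1],
])

```text
t: 16.65
eef_pos: [576.9, 171.1, 278.3]
tcp_rot: [3.14, 0.0, 2.156]
ft_force: [-0.5, 3.9, 6.3]
opening: 0.57
grip_force: 30.0
```

```bash
python3 -c "
from h import *
s=env.state();print(s['eef_pos'],s['tcp_rot'],s['moment'],s['ft_force'])"
```

```text
[576.87711862 171.13445047 278.28281826] [3.13975135e+00 2.90909470e-04 2.15641857e+00] [0.61497574 0.01710903 0.12729384] [-0.53211124  3.86473894  6.32598679]
```

Call:
move_arm([
  [[0, 0, -0.008], -0.6, -1],
  [[0, 0, -0.008], -0.6, -1],
  [[0, 0, -0.008], -0.6, -1],
  [[0, 0, -0.008], -0.6, -1],
  [[0, 0, -0.008], -0.6, -1],
  [[0, 0, -0.008], -0.6, -1],
  [[0, 0, -0.008], -0.6, -1],
  [[0, 0, -0.008], -0.6, -1],
  [[0, 0, -0.008], -0.6, -1],
  [[0, 0, -0.008], -0.6, -1],
])

```text
t: 17.48
eef_pos: [577.3, 171.5, 276.1]
tcp_rot: [3.138, -0.001, 1.676]
ft_force: [1.9, 6.4, 7.2]
opening: 0.571
grip_force: 30.0
```

```bash
python3 -c "
from h import *
s=env.state();print(s['eef_pos'],s['tcp_rot'],s['moment'],s['ft_force'])"
```

```text
[577.25659185 171.50321852 276.12986403] [ 3.13772508e+00 -1.17865993e-03  1.67643331e+00] [ 1.13729308 -0.4989453   0.16481445] [1.93190406 6.42880624 7.22800747]
```

Call:
move_arm([
  [[0.01, 0.02, -0.008], -0.6, -1],
  [[0, 0, -0.008], -0.6, -1],
  [[0, 0, 0], -0.6, -1],
  [[0, 0, 0], -0.6, -1],
  [[0, 0, 0], -0.6, -1],
])

```text
t: 17.9
eef_pos: [577.8, 171.9, 275.9]
tcp_rot: [3.137, -0.002, 1.437]
ft_force: [4.2, 4.8, 5.4]
opening: 0.568
grip_force: 30.0
```

```bash
python3 -c "
from h import *
s=env.state();print(s['eef_pos'],s['tcp_rot'],s['moment'],s['ft_force'])"
```

```text
[577.76089191 171.94788001 275.89581181] [ 3.13723843e+00 -1.89148250e-03  1.43694740e+00] [ 1.11658707 -0.58720926  0.56026769] [4.2329256  4.81758927 5.38921659]
```

Call:
move_arm([
  [[0.01, 0.01, -0.01], -0.6, -1],
  [[0, 0, 0], -0.6, -1],
  [[0, 0, 0], -0.6, -1],
  [[0, 0, 0], -0.6, -1],
  [[0, 0, 0], -0.6, -1],
])

```text
t: 18.32
eef_pos: [578.2, 171.8, 275.6]
tcp_rot: [3.137, -0.002, 1.198]
ft_force: [4.4, 1.4, 5.6]
opening: 0.566
grip_force: 30.0
```

```bash
python3 -c "
from h import *
s=env.state();print(s['eef_pos'],s['tcp_rot'],s['moment'],s['ft_force'])"
```

```text
[578.20087659 171.76691384 275.5747076 ] [ 3.13713402e+00 -1.85703830e-03  1.19781287e+00] [ 0.0994576  -0.86118343  0.79176575] [4.44489665 1.38953643 5.64256114]
```

Hard stop again: the moment is up, and z has stopped at 8 mm below the seat. I release and retreat.

Call:
move_arm([
  [[0, 0, 0.01], 0, 0.7],
  [[0, 0, 0], 0, 0.7],
  [[0, 0, 0], 0, 0.7],
  [[0, 0, 0.3], 0, 0.7],
  [[0, 0, 0.6], 0, 0.7],
  [[0, 0, 0.8], 0, 0.7],
  [[0, -0.9, 0.8], 0, 0.7],
  [[0, -0.9, 0.8], 0, 0.7],
  [[0, -0.9, 0.5], 0, 0.7],
  [[0, -0.9, 0], 0, 0.7],
  [[0, -0.9, 0], 0, 0.7],
  [[0, -0.9, 0], 0, 0.7],
  [[0, -0.9, 0], 0, 0.7],
  [[0, 0, 0], 0, 0.7],
  [[0, 0, 0], 0, 0.7],
])

```text
t: 19.57
eef_pos: [577.2, -18.3, 389.0]
tcp_rot: [-3.142, -0.0, 1.196]
ft_force: [0.6, 0.3, 0.3]
opening: 0.851
grip_force: 0.0
```

```bash
python3 - <<'E'
from h import *
p=read_camera("side");s=env.state();print(s["t"],s["eef_pos"],s["ft_force"])
c=np.ascontiguousarray(p["image"][180:330,130:270,::-1])
img=cv2.resize(c,None,fx=4,fy=4,interpolation=cv2.INTER_CUBIC)
th=np.linspace(0,2*np.pi,90)
for c in ((618,61.5),(578.5,171)):
    q=proj(p,np.stack([c[0]+27*np.cos(th),c[1]+27*np.sin(th),np.full_like(th,102)],1))
    cv2.polylines(img,[np.round((q-[130,180])*4).astype(int).reshape(-1,1,2)],True,(0,0,255),1)
cv2.imwrite("pics/s7.png",img)
E
```

```text
19.6167 [577.15994573 -17.36556893 388.91158612] [-0.41669317  0.74036905 -0.73405449]
```

View pics/s7.png

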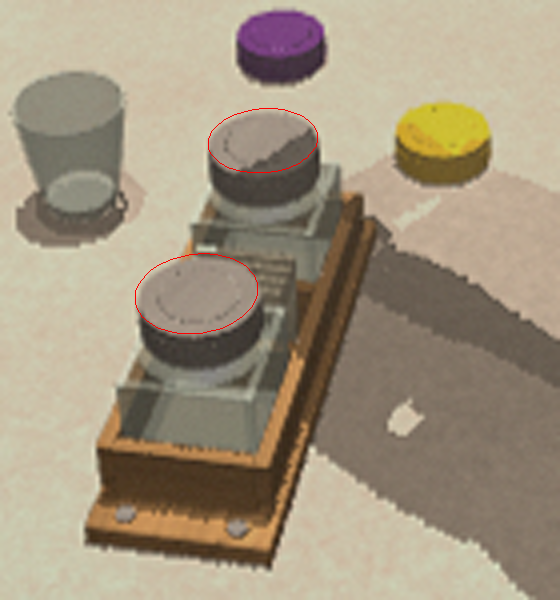

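Both lids sit level, and the home-height circles (z = 102 mm) match their tops at (263,140) and (200,295) in the crop. The gripper is clear, so I hand the job in.

```bash
python3 -c "
from h import *
print(env.job_done())"
```

```text
the job is handed in; nothing more can be done
None
```

Both steel lids are on their own jars, each screwed clockwise to its hard stop and released, and the job was handed in at about 19.6 s; the bowl, cups and coloured look-alikes were not touched.

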